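Feel out the light box's recessed switch and press it on

TASK

Switch on the light box so that tracing can begin: its only switch is a key sunk in a recess somewhere along the front rail (the side facing the robot), the same grey as the rail. With the fingers closed, start at one end of the rail, slide a fingertip lightly along its top towards the other end until it finds the recess, then press the key inside fully down, where it stays, and come away. Grasp and lift nothing, and leave the light box, the lino block and gouge on it and the things beside it where they are.

Things in the scene. Friction and masses are not known exactly. Their poses are not given: they have to be found in the camera images.
- lightbox: Flat tracing light box standing loose on rubber feet, about 4 kg: aluminium housing 350 mm (its x) by 460 mm (its y), 45 mm high, white opal pane on top at 42 mm. Origin: centre of its underside; x points from its front (robot side) to its back, y to the left along the front rail, z up. The front rail is the grey plastic strip, 45 mm wide, along the whole front edge (x = -175 to -130 mm).
- rim_left (a point): Left (+y) end of the front rail: point on its flat top, on its centre line (x = -152.5, y = 230 mm in the light box), 45 mm above the table. An aluminium strip of the same height runs behind the rail.
- rim_right (a point): Right (-y) end of the rail's top, 460 mm straight from the left end. The one recess in the rail lies somewhere between, 130 mm or more from both ends; its place differs each time and is not given. It is 54 mm long (64 mm at its rounded mouth), as wide as the rail, open upward and to the front; the rail has no other gap.
- key (a joint): How far the switch key is pressed, in m: 0 up (off), 0.006 fully down (on). The key is a flat grey pad 36 mm (across the rail) by 44 mm (along it) in the middle of the recess, its top 12 mm below the rail's top when up. It yields to about 4 N straight down, has no spring and stays where it is left.
- lino: Bystander lying on the pane: lino glued on a plywood block, 100 x 140 x 18 mm. Origin: centre of its underside.
- gouge: Bystander lying on the pane just behind the rail, along it, blade to the left: small lino-cutting gouge, wooden handle 85 x 20 x 16 mm, steel blade to its +x, 135 mm long in all. Origin: on its underside, 65 mm from the handle's end.
- tin: Bystander on the table to the left of the light box: square red tin 75 x 75 x 105 mm with pencils standing in it up to 180 mm. Origin: centre of its underside.
- jar: Bystander on the table to the right of the light box: closed amber glass ink jar, 68 mm in diameter, 75 mm high. Origin: centre of its underside.

How it is judged (in metres and radians):
On the way, in this order (a step that is already met when the one before it is completed fails the run):
1. a fingertip touches the front rail near one of its ends (more than 130 mm from the middle of the rail), with the key still up (contact force between the fingers and lightbox above 0.3 N and value of joint key below 0.001 m and (y of the grasp point in the frame of lightbox above 0.13 m or y of the grasp point in the frame of lightbox below -0.13 m) and x of the grasp point in the frame of lightbox below -0.11 m), for 0.04 s.
2. it is felt inward along the rail: it touches the rail 80 to 125 mm from the middle, with the key still up (contact force between the fingers and lightbox above 0.3 N and value of joint key below 0.001 m and (y of the grasp point in the frame of lightbox between 0.08 and 0.125 m or y of the grasp point in the frame of lightbox between -0.125 and -0.08 m) and x of the grasp point in the frame of lightbox below -0.11 m), for 0.04 s.
3. the key in the recess is pressed down by the fingers (more than 4.5 of its 6 mm) (value of joint key above 0.0045 m and contact force between the fingers and lightbox above 0.5 N), for 0.05 s.
At the end, for the whole second after the job is handed in: The key is down (more than 4.5 of its 6 mm) and stays so; the light box is at rest within 10 mm of its place and level; the lino block and the gouge are within 12 mm, the tin and jar within 15 mm of their places (value of joint key above 0.0045 m and distance of lightbox from where it was at the start of the episode below 0.01 m and angle between lightbox's own z axis and vertical below 0.03 rad and linear speed of lightbox below 0.01 m/s and distance of each of lino, gouge from where it was at the start of the episode below 0.012 m and distance of each of tin, jar from where it was at the start of the episode below 0.015 m); the robot touches nothing.
It fails at once if the light box is shoved more than 10 mm, lifted or tipped (distance of lightbox from where it was at the start of the episode above 0.01 m or angle between lightbox's own z axis and vertical above 0.03 rad).
It fails at once if the light box is pushed roughly, with more than 60 N (contact force between the fingers and lightbox above 60 N).
It fails at once if the lino block or the gouge on the pane is lifted, carried or shifted more than 12 mm (distance of any of lino, gouge from where it was at the start of the episode above 0.012 m).
It fails at once if the pencil tin or ink jar is lifted, carried or shifted more than 15 mm (distance of any of tin, jar from where it was at the start of the episode above 0.015 m).
It also fails if it takes over 48 s, if anything falls off the work surface, if the arm or the gripper's body presses on something with over 40 N, if the wrist force passes 120 N, or if a joint passes its speed limit or range.

ROBOT

A 6-joint arm with a two-finger parallel gripper is mounted at the origin on the work surface. World frame = base frame: x ahead of the robot, y to its left, z up, the work surface at z = 0. Lengths are in m, angles in degrees, forces in N, time in s.
With the tool pointing down it reaches from about 0.425 to 1.125 m from the base axis. Payload 14.9 kg.
Tool frame: the origin (TCP) lies on the centre line of the jaws, within the pads' length; the fingertips stand 14 mm ahead of it and the grasp point (between the pads) lies 5 mm behind it; z points along the fingers, y is the direction in which the jaws open and shut (so a half turn about z gives the same grasp; the last joint's range is limited). The gripper opens to 91 mm and grips with 3 to 60 N. Pads are 32 mm wide; open, the fingers measure 118 mm over their backs; the gripper's body (76 mm by 178 mm) begins 60 mm behind the grasp point.
Start: joints at [74.926, 21.709, 99.362, -0, 58.929, -1.908], TCP at [0.159, 0.682, 0.228] pointing down, gripper open.
Joint ranges: [-158.91, 158.91], [-42.39, 125.64], [0.06, 152.35], [-60.88, 240.88], [17.5, 164.5], [-176.32, 176.32]. Speed limits (degrees/s): [108.29, 108.29, 136.94, 180, 180, 180].

INTERFACE

Orientations are given as [roll, pitch, yaw] about the fixed x, y, z axes, in that order (R = Rz(yaw) Ry(pitch) Rx(roll)).
In Python, from station import ctrl gives the robot as it stands.
- The arm moves only by the shell command python3 -m jog 'ROWS' [FORCE]. ROWS is JSON, a list of rows, each an object of numbers: "x", "y", "z": the shift along the tool's x, y, z in m; "rx", "ry", "rz": the turn, a rotation vector about the tool's x, y, z in rad; "claw": the gripper's target within -1 to 1 (shut at 1, half-way at 0, fully open at -1). In form: [{"x": .., "y": .., "z": .., "rx": .., "ry": .., "rz": .., "claw": ..}, ...]. A call has exactly 10 rows; each row shifts and turns the commanded pose from where the row before left it, along the tool's axes as they then stand; what a row does not reach is not made up. A row lasts 1/10 s, in which the tool goes at most 50 mm and 8.59 degrees, less where a joint would pass 70% of its speed; a pose out of reach is approached as far as the arm can. A call with a gripper value outside its range is refused whole. The fingers move at their own pace and stop on an object; FORCE is the grip in N (left out, the last holds). Time passes only in rows, so rows that do not move let the fingers close, or fill a call up. It gives the time, the measured TCP pose, the force and the opening at its end, in the units of the state.
- ctrl.read_state(): the state, without advancing time (a new reading comes with each control period).
- ctrl.get_image(name): name is "scene" or "top"; returns the picture (400x640x3 uint8, red, green, blue); there is no depth.
- ctrl.camera_model(name): a dict with "K" (3x3 intrinsics, pixels), "R" (3x3) and "t" (3): a world point X has camera coordinates R X + t. Camera axes: x right, y down, z forward; pixel columns grow to the right and rows downward; lengths in m; the calibration is good to about 2 mm. A picture is of the moment at which its call begins. camera_model takes no time and is no camera call.
- ctrl.sign_off(): hands the job in, once; it reports no verdict.
The state is a dict: "t": time; "joint_positions": joint angles; "qvel": joint speeds; "joint_efforts": joint torques, N m; "eef_pos": TCP position; "tool_rot": TCP orientation; "ft_force": force on the tool from outside, world axes, zero at the start; "torque": the same for the moment, N m; "width": opening from 0.0 (shut) to 1.0 (fully open).
Only numpy, scipy, OpenCV 4.12 (cv2) and the standard library are available. Lean on these libraries where they do the work, as an engineer would, in place of code of your own. Each camera call takes 0.05 s, during which the arm holds its last target.

## Working session

There is one attempt and no reset: what is moved stays moved. The work goes in short steps, Python scripts to look and compute and a shell command to move; the robot and the scene stay as the last step left them, time stands still between calls to the robot, and variables do not carry over. Pictures are saved under pics/ and viewed, and the job is handed in when it is done.

```bash
ls; mkdir -p pics; python3 - <<'E'
from station import ctrl
import cv2
s=ctrl.read_state();print(s)
for n in("scene","top"):
    cv2.imwrite(f"pics/{n}0.png",ctrl.get_image(n)[:,:,::-1]);m=ctrl.camera_model(n);print(n,m)
E
```

```text
pics
{'t': 0.0, 'joint_positions': array([ 7.49245397e+01,  2.17388702e+01,  9.93959360e+01,  2.44111242e-04,
        5.89282914e+01, -1.90882338e+00]), 'qvel': array([-7.51696194e-02, -6.85172699e-02,  2.55649665e-02, -2.61071088e-05,
        1.77876855e-02,  4.21208739e-02]), 'joint_efforts': array([-1.88214348e-03, -7.63736773e+01, -4.34368443e+01,  6.49373420e-02,
        4.23734786e-02, -9.41746043e-05]), 'eef_pos': array([0.15936367, 0.68122303, 0.22728108]), 'tool_rot': array([-1.79936944e+02, -2.31055868e-03,  1.66833236e+02]), 'ft_force': array([ 0.26819385, -0.35892733, -0.52521753]), 'torque': array([ 0.06295325, -0.01524451, -0.02224095]), 'width': 0.9923977878749356}
scene {'K': array([[384.07870515,   0.        , 319.64378035],
       [  0.        , 384.07870515, 201.2402765 ],
       [  0.        ,   0.        ,   1.        ]]), 'R': array([[-0.12204117,  0.99248977, -0.00836698],
       [ 0.54327172,  0.05974345, -0.83742854],
       [-0.83063938, -0.10674631, -0.54648279]]), 't': array([ 0.08071995, -0.28184623,  1.78382672])}
top {'K': array([[426.93047932,   0.        , 310.67575473],
       [  0.        , 426.93047932, 199.84594876],
       [  0.        ,   0.        ,   1.        ]]), 'R': array([[ 1.45834953e-02, -9.99892968e-01,  1.17209269e-03],
       [-9.97312772e-01, -1.46300116e-02, -7.17857810e-02],
       [ 7.17952454e-02, -1.22055405e-04, -9.97419384e-01]]), 't': array([-0.00983225,  0.61518125,  1.24310294])}
```

View pics/scene0.png

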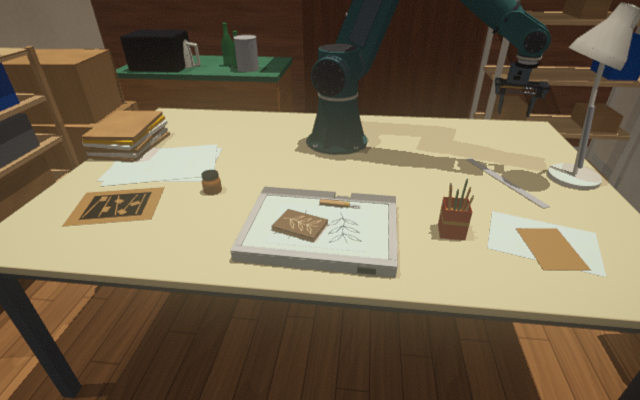

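View pics/top0.png

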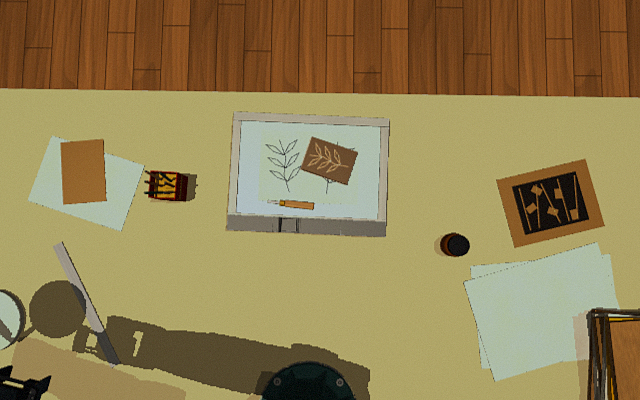

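The top view shows the rail as a dark grey strip from about (227,222) to (387,228), with a likely recess near column 289. The gouge lies at about (290,205), behind the rail. I'll zoom in and measure next.

```bash
python3 - <<'E'
import cv2,numpy as np
a=cv2.imread("pics/top0.png")[185:245,215:400];b=cv2.imread("pics/scene0.png")[180:220,235:410]
a=cv2.resize(a,None,fx=4.2,fy=4.2,interpolation=cv2.INTER_NEAREST);b=cv2.resize(b,(a.shape[1],200),interpolation=cv2.INTER_NEAREST)
cv2.imwrite("pics/zoom.png",np.vstack([a,b]))
E
```

```text
(no output)
```

View pics/zoom.png

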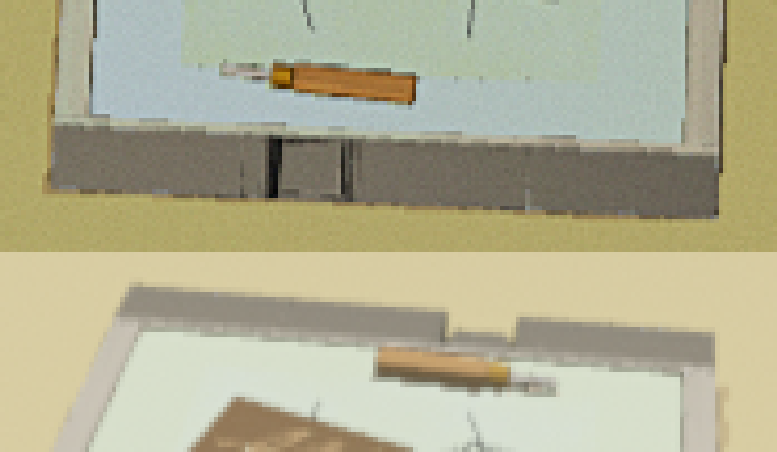

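The zoom shows the rail in dark grey with the key recess at zoom columns 268–350, which is full-image column 289. The scene view shows the same gap. Next I'll turn the rail corners and the recess into positions.

```bash
cat > h.py <<'E'
import numpy as np,cv2
from station import ctrl
M={n:ctrl.camera_model(n) for n in("scene","top")}
def ray(n,uv):
    m=M[n];K,R,t=map(np.asarray,(m["K"],m["R"],m["t"]))
    d=R.T@np.linalg.solve(K,[uv[0],uv[1],1.]);return -R.T@t,d/np.linalg.norm(d)
def plane(n,uv,z):
    c,d=ray(n,uv);return c+d*(z-c[2])/d[2]
def tri(a,b):
    A=np.zeros((3,3));v=np.zeros(3);L=[]
    for n,uv in(("top",a),("scene",b)):
        c,d=ray(n,uv);P=np.eye(3)-np.outer(d,d);A+=P;v+=P@c;L.append((c,P))
    X=np.linalg.solve(A,v);return X,[round(float(np.linalg.norm(P@(X-c)))*1000,1) for c,P in L]
E
python3 - <<'E'
from h import *
np.set_printoptions(precision=4,suppress=True)
im=cv2.imread("pics/top0.png");hsv=cv2.cvtColor(im,cv2.COLOR_BGR2HSV)
m=((hsv[:,:,1]<60)&(hsv[:,:,2]<150)&(hsv[:,:,2]>60)).astype(np.uint8)
m[:200]=0;m[245:]=0;m[:,:215]=0;m[:,400:]=0
m=cv2.morphologyEx(m,cv2.MORPH_CLOSE,np.ones((5,13)));m=cv2.morphologyEx(m,cv2.MORPH_OPEN,np.ones((5,5)))
c=max(cv2.findContours(m,0,2)[0],key=cv2.contourArea)
r=cv2.minAreaRect(c);bp=cv2.boxPoints(r);print(r,bp)
P=np.array([plane("top",p,.045) for p in bp]);print(P,[np.linalg.norm(P[i]-P[i-1]) for i in range(4)])
# zoom picks; top & scene
fx=lambda x,y:(215+(x+.5)/4.2-.5,185+(y+.5)/4.2-.5)
s=777/175.
fs=lambda x,y:(235+(x+.5)/s-.5,180+(y-252+.5)/5-.5)
for n,a,b in(("BL",(54,125),(716,362)),("BR",(718,152),(118,317)),("FL",(50,188),(714,334)),("FR",(718,215),(132,286)),):
    print(n,fx(*a),fs(*b),*tri(fx(*a),fs(*b)),plane("top",fx(*a),.045),plane("scene",fs(*b),.045))
for x in(268,311,350):print(plane("top",fx(x,165),.040))
for x in(446,516):print(plane("scene",fs(x,325),.045))
E
```

```text
((306.2083740234375, 223.87425231933594), (158.5149383544922, 17.76576805114746), 2.5791473388671875) [[226.6315 229.1816]
 [227.4309 211.4338]
 [385.7853 218.5669]
 [384.9858 236.3147]]
[[ 0.5249  0.2412  0.045 ]
 [ 0.5763  0.2403  0.045 ]
 [ 0.5624 -0.2195  0.045 ]
 [ 0.511  -0.2173  0.045 ]] [np.float64(0.4587017039287791), np.float64(0.051433408541950616), np.float64(0.46007161265582164), np.float64(0.05139332405666667)]
BL (227.47619047619048, 214.38095238095238) (395.8738738738739, 201.6) [0.5677 0.2403 0.0474] [0.7, 0.7] [0.5678 0.24   0.045 ] [0.5638 0.2414 0.045 ]
BR (385.57142857142856, 220.8095238095238) (261.18918918918916, 192.6) [ 0.5555 -0.2172  0.0441] [1.9, 1.9] [ 0.5559 -0.2189  0.045 ] [ 0.5571 -0.2148  0.045 ]
FL (226.52380952380952, 229.38095238095238) (395.4234234234234, 196.0) [0.5243 0.2419 0.042 ] [0.1, 0.1] [0.5243 0.2415 0.045 ] [0.5291 0.2413 0.045 ]
FR (385.57142857142856, 235.8095238095238) (264.34234234234236, 186.4) [ 0.5121 -0.2172  0.0431] [2.1, 2.1] [ 0.5125 -0.219   0.045 ] [ 0.5154 -0.214   0.045 ]
[0.5424 0.092  0.04  ]
[0.5429 0.0622 0.04  ]
[0.5433 0.0352 0.04  ]
[0.5399 0.0383 0.045 ]
[0.534  0.0915 0.045 ]
```

Both views put the rail top at about 42–47 mm, against the 45 mm given, and its length at 459 mm against 460 mm. The left end is near (0.546, 0.241) and the right end near (0.534, -0.219), so the box yaw is about -1.6°. The recess looks to be near y = 0.063, about 53 mm left of the middle. I'll shut the fingers and move above the left part of the rail.

```bash
python3 -m jog '[{"rz":-0.101,"claw":1},{"rz":-0.101,"claw":1},{"x":-0.025,"y":-0.031,"claw":1},{"x":-0.025,"y":-0.031,"claw":1},{"x":-0.025,"y":-0.031,"claw":1},{"x":-0.025,"y":-0.031,"claw":1},{"x":-0.025,"y":-0.031,"claw":1},{"x":-0.025,"y":-0.031,"claw":1},{"x":-0.025,"y":-0.031,"claw":1},{"x":-0.025,"y":-0.031,"claw":1}]' 20
```

```text
invalid input
```

```bash
python3 - <<'E'
from h import *
print("tin",plane("top",(168,186),.105)[:2],"gouge",plane("top",(293,205),.055)[:2])
E
```

```text
tin [0.64199484 0.39551587] gouge [0.59724518 0.04991818]
```

The call was refused, most likely because each row needs every key.

```bash
python3 -m jog '[{"x":0,"y":0,"z":0,"rx":0,"ry":0,"rz":-0.101,"claw":1},{"x":0,"y":0,"z":0,"rx":0,"ry":0,"rz":-0.101,"claw":1},{"x":-0.025,"y":-0.031,"z":0,"rx":0,"ry":0,"rz":0,"claw":1},{"x":-0.025,"y":-0.031,"z":0,"rx":0,"ry":0,"rz":0,"claw":1},{"x":-0.025,"y":-0.031,"z":0,"rx":0,"ry":0,"rz":0,"claw":1},{"x":-0.025,"y":-0.031,"z":0,"rx":0,"ry":0,"rz":0,"claw":1},{"x":-0.025,"y":-0.031,"z":0,"rx":0,"ry":0,"rz":0,"claw":1},{"x":-0.025,"y":-0.031,"z":0,"rx":0,"ry":0,"rz":0,"claw":1},{"x":-0.025,"y":-0.031,"z":0,"rx":0,"ry":0,"rz":0,"claw":1},{"x":-0.025,"y":-0.031,"z":0,"rx":0,"ry":0,"rz":0,"claw":1}]' 20
```

```text
t: 1.1
eef_pos: [0.3531, 0.4267, 0.2278]
tool_rot: [-180.0, -0.0, 178.4]
ft_force: [-0.2, -0.1, 0.6]
width: 0.152
```

```bash
python3 -m jog '[{"x":-0.025,"y":-0.031,"z":0,"rx":0,"ry":0,"rz":0,"claw":1},{"x":-0.025,"y":-0.031,"z":0,"rx":0,"ry":0,"rz":0,"claw":1},{"x":-0.025,"y":-0.031,"z":0,"rx":0,"ry":0,"rz":0,"claw":1},{"x":-0.025,"y":-0.031,"z":0,"rx":0,"ry":0,"rz":0,"claw":1},{"x":-0.025,"y":-0.031,"z":0,"rx":0,"ry":0,"rz":0,"claw":1},{"x":-0.025,"y":-0.031,"z":0.02,"rx":0,"ry":0,"rz":0,"claw":1},{"x":-0.025,"y":-0.031,"z":0.03,"rx":0,"ry":0,"rz":0,"claw":1},{"x":-0.024,"y":-0.030,"z":0.03,"rx":0,"ry":0,"rz":0,"claw":1},{"x":0,"y":0,"z":0.03,"rx":0,"ry":0,"rz":0,"claw":1},{"x":0,"y":0,"z":0.02,"rx":0,"ry":0,"rz":0,"claw":1}]'; python3 - <<'E'
from h import *
for n in("scene","top"): cv2.imwrite(f"pics/{n}1.png",ctrl.get_image(n)[:,:,::-1])
a=cv2.imread("pics/top1.png")[150:260,140:400];b=cv2.imread("pics/scene1.png")[100:240,230:490]
cv2.imwrite("pics/z1.png",cv2.resize(np.vstack([a,b]),None,fx=2.3,fy=2.3))
print(ctrl.read_state())
E
```

```text
t: 2.1
eef_pos: [0.5441, 0.1744, 0.0956]
tool_rot: [-180.0, -0.1, 178.3]
ft_force: [-0.4, 0.1, -1.2]
width: 0.004
{'t': 2.2, 'joint_positions': array([ 1.55158497e+01,  2.15853660e+01,  1.17004747e+02,  1.10208879e-03,
        4.16897599e+01, -7.28564056e+01]), 'qvel': array([ 0.56104893, -3.00065388, -1.48876324,  0.04179068,  2.58647952,
       -0.0576612 ]), 'joint_efforts': array([-8.54458585e-01, -6.24906278e+01, -3.26073754e+01, -1.65422220e-02,
       -7.03476314e-01, -7.89616141e-03]), 'eef_pos': array([0.54278369, 0.17487358, 0.09520688]), 'tool_rot': array([-179.91819862,   -0.26765245,  178.3712394 ]), 'ft_force': array([-0.12197322, -0.31419634,  0.80338874]), 'torque': array([-0.04138795, -0.03244922,  0.00053265]), 'width': 0.010680802374986394}
```

View pics/z1.png

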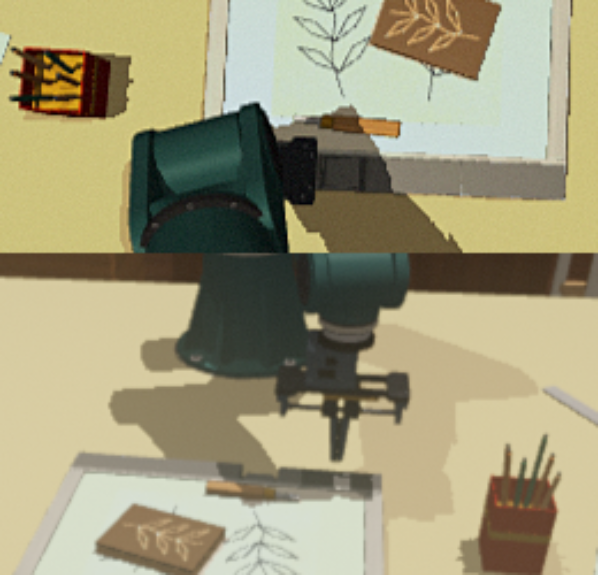

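The tool is above the left part of the rail, clear of the tin and gouge, with the fingers shut. I'll descend carefully.

```bash
python3 -m jog '[{"x":0,"y":0,"z":0.012,"rx":0,"ry":0,"rz":0,"claw":1},{"x":0,"y":0,"z":0.01,"rx":0,"ry":0,"rz":0,"claw":1},{"x":0,"y":0,"z":0.006,"rx":0,"ry":0,"rz":0,"claw":1},{"x":0,"y":0,"z":0.002,"rx":0,"ry":0,"rz":0,"claw":1},{"x":0,"y":0,"z":0.001,"rx":0,"ry":0,"rz":0,"claw":1},{"x":0,"y":0,"z":0.001,"rx":0,"ry":0,"rz":0,"claw":1},{"x":0,"y":0,"z":0.001,"rx":0,"ry":0,"rz":0,"claw":1},{"x":0,"y":0,"z":0,"rx":0,"ry":0,"rz":0,"claw":1},{"x":0,"y":0,"z":0,"rx":0,"ry":0,"rz":0,"claw":1},{"x":0,"y":0,"z":0,"rx":0,"ry":0,"rz":0,"claw":1}]'
```

```text
t: 3.2
eef_pos: [0.5446, 0.1757, 0.065]
tool_rot: [180.0, 0.0, 178.4]
ft_force: [-0.5, 0.6, 0.6]
width: 0.004
```

```bash
python3 -m jog '[{"x":0,"y":0,"z":0.001,"rx":0,"ry":0,"rz":0,"claw":1},{"x":0,"y":0,"z":0.001,"rx":0,"ry":0,"rz":0,"claw":1},{"x":0,"y":0,"z":0.001,"rx":0,"ry":0,"rz":0,"claw":1},{"x":0,"y":0,"z":0.001,"rx":0,"ry":0,"rz":0,"claw":1},{"x":0,"y":0,"z":0.001,"rx":0,"ry":0,"rz":0,"claw":1},{"x":0,"y":0,"z":0.0005,"rx":0,"ry":0,"rz":0,"claw":1},{"x":0,"y":0,"z":0,"rx":0,"ry":0,"rz":0,"claw":1},{"x":0,"y":0,"z":0,"rx":0,"ry":0,"rz":0,"claw":1},{"x":0,"y":0,"z":0,"rx":0,"ry":0,"rz":0,"claw":1},{"x":0,"y":0,"z":0,"rx":0,"ry":0,"rz":0,"claw":1}]'
```

```text
t: 4.2
eef_pos: [0.5446, 0.1757, 0.0595]
tool_rot: [180.0, 0.0, 178.4]
ft_force: [0.1, 0.7, 0.2]
width: 0.0
```

```bash
python3 -m jog '[{"x":0,"y":0,"z":0.0005,"rx":0,"ry":0,"rz":0,"claw":1},{"x":0,"y":0,"z":0.0005,"rx":0,"ry":0,"rz":0,"claw":1},{"x":0,"y":0,"z":0,"rx":0,"ry":0,"rz":0,"claw":1},{"x":0,"y":0,"z":0,"rx":0,"ry":0,"rz":0,"claw":1},{"x":0,"y":0,"z":0,"rx":0,"ry":0,"rz":0,"claw":1},{"x":0,"y":0,"z":0,"rx":0,"ry":0,"rz":0,"claw":1},{"x":0,"y":0,"z":0,"rx":0,"ry":0,"rz":0,"claw":1},{"x":0,"y":0,"z":0,"rx":0,"ry":0,"rz":0,"claw":1},{"x":0,"y":0,"z":0,"rx":0,"ry":0,"rz":0,"claw":1},{"x":0,"y":0,"z":0,"rx":0,"ry":0,"rz":0,"claw":1}]'
```

```text
t: 5.2
eef_pos: [0.5446, 0.1757, 0.0592]
tool_rot: [-180.0, -0.0, 178.4]
ft_force: [-5.2, -2.3, 15.8]
width: 0.003
```

Contact at TCP z ≈ 0.0592, with a force of 16 N. I'll ease off a little and slide right along the rail.

```bash
python3 -m jog '[{"x":0,"y":0,"z":-0.0003,"rx":0,"ry":0,"rz":0,"claw":1},{"x":0,"y":-0.002,"z":0,"rx":0,"ry":0,"rz":0,"claw":1},{"x":0,"y":-0.004,"z":0,"rx":0,"ry":0,"rz":0,"claw":1},{"x":0,"y":-0.004,"z":0,"rx":0,"ry":0,"rz":0,"claw":1},{"x":0,"y":-0.004,"z":0,"rx":0,"ry":0,"rz":0,"claw":1},{"x":0,"y":-0.004,"z":0,"rx":0,"ry":0,"rz":0,"claw":1},{"x":0,"y":-0.004,"z":0,"rx":0,"ry":0,"rz":0,"claw":1},{"x":0,"y":-0.004,"z":0,"rx":0,"ry":0,"rz":0,"claw":1},{"x":0,"y":-0.004,"z":0,"rx":0,"ry":0,"rz":0,"claw":1},{"x":0,"y":-0.004,"z":0,"rx":0,"ry":0,"rz":0,"claw":1}]'
```

```text
t: 6.2
eef_pos: [0.5443, 0.1419, 0.0593]
tool_rot: [180.0, 0.1, 178.4]
ft_force: [0.3, 4.6, 6.0]
width: 0.006
```

```bash
python3 -m jog '[{"x":0,"y":-0.003,"z":0,"rx":0,"ry":0,"rz":0,"claw":1},{"x":0,"y":-0.003,"z":0,"rx":0,"ry":0,"rz":0,"claw":1},{"x":0,"y":-0.003,"z":0,"rx":0,"ry":0,"rz":0,"claw":1},{"x":0,"y":-0.003,"z":0,"rx":0,"ry":0,"rz":0,"claw":1},{"x":0,"y":-0.003,"z":0,"rx":0,"ry":0,"rz":0,"claw":1},{"x":0,"y":-0.003,"z":0,"rx":0,"ry":0,"rz":0,"claw":1},{"x":0,"y":-0.003,"z":0,"rx":0,"ry":0,"rz":0,"claw":1},{"x":0,"y":-0.003,"z":0,"rx":0,"ry":0,"rz":0,"claw":1},{"x":0,"y":-0.003,"z":0,"rx":0,"ry":0,"rz":0,"claw":1},{"x":0,"y":-0.003,"z":0,"rx":0,"ry":0,"rz":0,"claw":1}]'
```

```text
t: 7.2
eef_pos: [0.5434, 0.1119, 0.0593]
tool_rot: [180.0, 0.1, 178.4]
ft_force: [0.1, 3.1, 5.9]
width: 0.005
```

```bash
python3 -m jog '[{"x":0,"y":-0.002,"z":0,"rx":0,"ry":0,"rz":0,"claw":1},{"x":0,"y":-0.002,"z":0,"rx":0,"ry":0,"rz":0,"claw":1},{"x":0,"y":-0.002,"z":0,"rx":0,"ry":0,"rz":0,"claw":1},{"x":0,"y":-0.002,"z":0,"rx":0,"ry":0,"rz":0,"claw":1},{"x":0,"y":-0.002,"z":0,"rx":0,"ry":0,"rz":0,"claw":1},{"x":0,"y":-0.002,"z":0,"rx":0,"ry":0,"rz":0,"claw":1},{"x":0,"y":-0.002,"z":0,"rx":0,"ry":0,"rz":0,"claw":1},{"x":0,"y":-0.002,"z":0,"rx":0,"ry":0,"rz":0,"claw":1},{"x":0,"y":-0.002,"z":0,"rx":0,"ry":0,"rz":0,"claw":1},{"x":0,"y":-0.002,"z":0,"rx":0,"ry":0,"rz":0,"claw":1}]'; python3 -m jog '[{"x":0,"y":-0.002,"z":0,"rx":0,"ry":0,"rz":0,"claw":1},{"x":0,"y":-0.002,"z":0,"rx":0,"ry":0,"rz":0,"claw":1},{"x":0,"y":-0.001,"z":0,"rx":0,"ry":0,"rz":0,"claw":1},{"x":0,"y":-0.001,"z":0,"rx":0,"ry":0,"rz":0,"claw":1},{"x":0,"y":-0.001,"z":0,"rx":0,"ry":0,"rz":0,"claw":1},{"x":0,"y":-0.001,"z":0,"rx":0,"ry":0,"rz":0,"claw":1},{"x":0,"y":-0.001,"z":0,"rx":0,"ry":0,"rz":0,"claw":1},{"x":0,"y":-0.001,"z":0,"rx":0,"ry":0,"rz":0,"claw":1},{"x":0,"y":0,"z":0,"rx":0,"ry":0,"rz":0,"claw":1},{"x":0,"y":0,"z":0,"rx":0,"ry":0,"rz":0,"claw":1}]'
```

```text
t: 8.2
eef_pos: [0.5428, 0.0919, 0.0592]
tool_rot: [180.0, 0.1, 178.4]
ft_force: [0.0, 3.7, 4.3]
width: 0.005
t: 9.2
eef_pos: [0.5419, 0.0817, 0.0588]
tool_rot: [-180.0, 0.0, 178.4]
ft_force: [-0.3, 0.1, -1.1]
width: 0.005
```

The contact force vanished between y = 0.092 and 0.082. The tip has lost the rail edge, as the picture's recess centre of y ≈ 0.063 predicts. I'll move to the middle and lower towards the key, whose top should be met at TCP z ≈ 0.047.

```bash
python3 -m jog '[{"x":0,"y":-0.003,"z":0,"rx":0,"ry":0,"rz":0,"claw":1},{"x":0,"y":-0.004,"z":0,"rx":0,"ry":0,"rz":0,"claw":1},{"x":0,"y":-0.004,"z":0,"rx":0,"ry":0,"rz":0,"claw":1},{"x":0,"y":-0.004,"z":0,"rx":0,"ry":0,"rz":0,"claw":1},{"x":0,"y":-0.003,"z":0,"rx":0,"ry":0,"rz":0,"claw":1},{"x":0,"y":0,"z":0,"rx":0,"ry":0,"rz":0,"claw":1},{"x":0,"y":0,"z":0.002,"rx":0,"ry":0,"rz":0,"claw":1},{"x":0,"y":0,"z":0.002,"rx":0,"ry":0,"rz":0,"claw":1},{"x":0,"y":0,"z":0,"rx":0,"ry":0,"rz":0,"claw":1},{"x":0,"y":0,"z":0,"rx":0,"ry":0,"rz":0,"claw":1}]'
```

```text
t: 10.2
eef_pos: [0.5413, 0.0639, 0.0546]
tool_rot: [-180.0, -0.0, 178.4]
ft_force: [-0.3, 0.0, -0.3]
width: 0.004
```

```bash
python3 - <<'E'
from h import *
cv2.imwrite("pics/scene2.png",cv2.resize(ctrl.get_image("scene")[150:220,240:400,::-1],None,fx=4.5,fy=4.5))
s=ctrl.read_state();print(s["eef_pos"],s["ft_force"])
E
```

```text
[0.54141163 0.06385275 0.0546863 ] [0.74589032 0.35857331 0.10106629]
```

View pics/scene2.png

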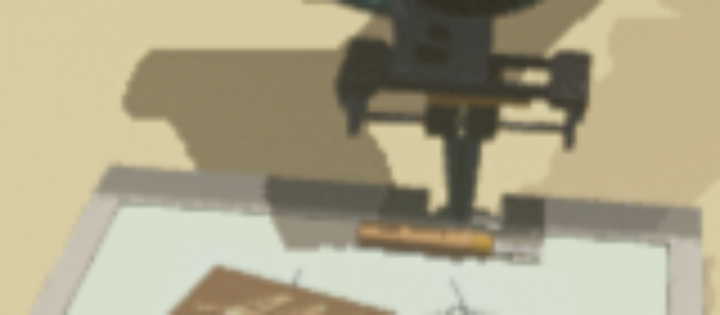

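The fingertip stands in the middle of the gap, around (460,210) in the zoom, with no contact although it is below the rail top. I'll lower it onto the key and press.

```bash
python3 -m jog '[{"x":0,"y":0,"z":0.002,"rx":0,"ry":0,"rz":0,"claw":1},{"x":0,"y":0,"z":0.002,"rx":0,"ry":0,"rz":0,"claw":1},{"x":0,"y":0,"z":0.001,"rx":0,"ry":0,"rz":0,"claw":1},{"x":0,"y":0,"z":0.001,"rx":0,"ry":0,"rz":0,"claw":1},{"x":0,"y":0,"z":0.001,"rx":0,"ry":0,"rz":0,"claw":1},{"x":0,"y":0,"z":0.001,"rx":0,"ry":0,"rz":0,"claw":1},{"x":0,"y":0,"z":0.001,"rx":0,"ry":0,"rz":0,"claw":1},{"x":0,"y":0,"z":0.001,"rx":0,"ry":0,"rz":0,"claw":1},{"x":0,"y":0,"z":0,"rx":0,"ry":0,"rz":0,"claw":1},{"x":0,"y":0,"z":0,"rx":0,"ry":0,"rz":0,"claw":1}]'
```

```text
t: 11.25
eef_pos: [0.5414, 0.0637, 0.0447]
tool_rot: [-180.0, 0.0, 178.4]
ft_force: [-0.5, 0.3, -0.2]
width: 0.005
```

```bash
python3 -m jog '[{"x":0,"y":0,"z":0.001,"rx":0,"ry":0,"rz":0,"claw":1},{"x":0,"y":0,"z":0.001,"rx":0,"ry":0,"rz":0,"claw":1},{"x":0,"y":0,"z":0.0005,"rx":0,"ry":0,"rz":0,"claw":1},{"x":0,"y":0,"z":0,"rx":0,"ry":0,"rz":0,"claw":1},{"x":0,"y":0,"z":0,"rx":0,"ry":0,"rz":0,"claw":1},{"x":0,"y":0,"z":0,"rx":0,"ry":0,"rz":0,"claw":1},{"x":0,"y":0,"z":0,"rx":0,"ry":0,"rz":0,"claw":1},{"x":0,"y":0,"z":0,"rx":0,"ry":0,"rz":0,"claw":1},{"x":0,"y":0,"z":0,"rx":0,"ry":0,"rz":0,"claw":1},{"x":0,"y":0,"z":0,"rx":0,"ry":0,"rz":0,"claw":1}]'
```

```text
t: 12.25
eef_pos: [0.5414, 0.0637, 0.0422]
tool_rot: [180.0, -0.0, 178.4]
ft_force: [-0.2, 0.4, -0.2]
width: 0.004
```

```bash
python3 -m jog '[{"x":0,"y":0,"z":0.0005,"rx":0,"ry":0,"rz":0,"claw":1},{"x":0,"y":0,"z":0.0005,"rx":0,"ry":0,"rz":0,"claw":1},{"x":0,"y":0,"z":0.0005,"rx":0,"ry":0,"rz":0,"claw":1},{"x":0,"y":0,"z":0,"rx":0,"ry":0,"rz":0,"claw":1},{"x":0,"y":0,"z":0,"rx":0,"ry":0,"rz":0,"claw":1},{"x":0,"y":0,"z":0,"rx":0,"ry":0,"rz":0,"claw":1},{"x":0,"y":0,"z":0,"rx":0,"ry":0,"rz":0,"claw":1},{"x":0,"y":0,"z":0,"rx":0,"ry":0,"rz":0,"claw":1},{"x":0,"y":0,"z":0,"rx":0,"ry":0,"rz":0,"claw":1},{"x":0,"y":0,"z":0,"rx":0,"ry":0,"rz":0,"claw":1}]'
```

```text
t: 13.25
eef_pos: [0.5415, 0.0638, 0.0411]
tool_rot: [-180.0, -0.0, 178.4]
ft_force: [-3.6, 0.6, 10.7]
width: 0.005
```

The key bottoms out at TCP z = 0.0411, which is 18.1 mm below the rail contact. That matches the 12 + 6 mm expected, and 10.7 N is held on the stop. I'll come away straight up, then back.

```bash
python3 -m jog '[{"x":0,"y":0,"z":-0.002,"rx":0,"ry":0,"rz":0,"claw":1},{"x":0,"y":0,"z":-0.004,"rx":0,"ry":0,"rz":0,"claw":1},{"x":0,"y":0,"z":-0.008,"rx":0,"ry":0,"rz":0,"claw":1},{"x":0,"y":0,"z":-0.014,"rx":0,"ry":0,"rz":0,"claw":1},{"x":0,"y":0,"z":-0.02,"rx":0,"ry":0,"rz":0,"claw":1},{"x":0,"y":0,"z":-0.03,"rx":0,"ry":0,"rz":0,"claw":1},{"x":0,"y":0,"z":-0.03,"rx":0,"ry":0,"rz":0,"claw":1},{"x":0,"y":0,"z":-0.03,"rx":0,"ry":0,"rz":0,"claw":1},{"x":0,"y":0,"z":-0.02,"rx":0,"ry":0,"rz":0,"claw":1},{"x":0,"y":0,"z":0,"rx":0,"ry":0,"rz":0,"claw":1}]'; python3 -m jog '[{"x":0,"y":0.015,"z":0,"rx":0,"ry":0,"rz":0,"claw":1},{"x":0,"y":0.03,"z":0,"rx":0,"ry":0,"rz":0,"claw":1},{"x":0.01,"y":0.03,"z":0,"rx":0,"ry":0,"rz":0,"claw":1},{"x":0.01,"y":0.03,"z":0,"rx":0,"ry":0,"rz":0,"claw":1},{"x":0.01,"y":0.03,"z":0,"rx":0,"ry":0,"rz":0,"claw":1},{"x":0.01,"y":0.03,"z":0,"rx":0,"ry":0,"rz":0,"claw":1},{"x":0.01,"y":0.03,"z":0,"rx":0,"ry":0,"rz":0,"claw":1},{"x":0.01,"y":0.03,"z":0,"rx":0,"ry":0,"rz":0,"claw":1},{"x":0,"y":0.02,"z":0,"rx":0,"ry":0,"rz":0,"claw":1},{"x":0,"y":0,"z":0,"rx":0,"ry":0,"rz":0,"claw":1}]'
python3 - <<'E'
from h import *
for n in("scene","top"): cv2.imwrite(f"pics/{n}3.png",ctrl.get_image(n)[:,:,::-1])
z=[cv2.resize(cv2.imread(f"pics/top{i}.png")[150:245,130:400],None,fx=2.6,fy=2.6) for i in(0,3)]
cv2.imwrite("pics/z3.png",np.vstack(z))
b=[cv2.resize(cv2.imread(f"pics/scene{i}.png")[170:245,195:480],None,fx=2.6,fy=2.6) for i in(0,3)]
cv2.imwrite("pics/z4.png",np.vstack(b))
E
```

```text
t: 14.25
eef_pos: [0.543, 0.0639, 0.2026]
tool_rot: [180.0, 0.3, 178.4]
ft_force: [-0.5, -0.9, -0.4]
width: 0.002
t: 15.25
eef_pos: [0.4879, 0.3125, 0.1981]
tool_rot: [-180.0, -0.0, 178.5]
ft_force: [0.2, -1.2, 0.5]
width: 0.002
```

View pics/z3.png

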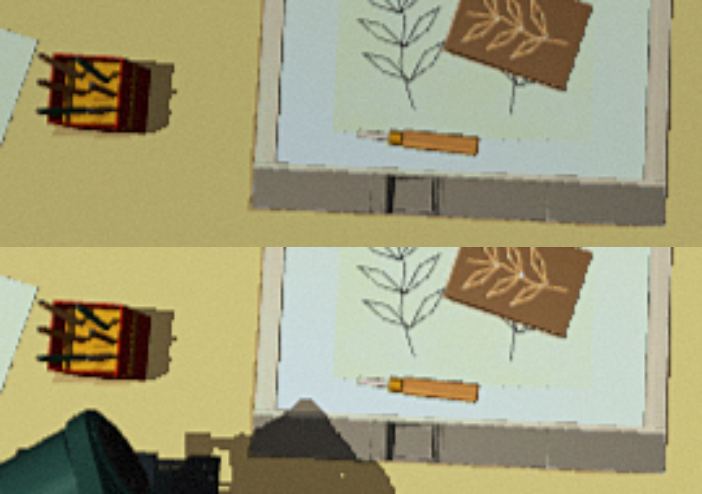

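View pics/z4.png

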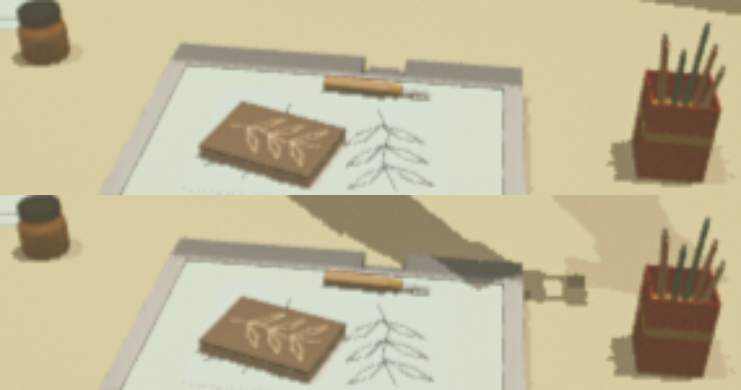

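The before and after pictures agree: box, lino, gouge, tin and jar have not moved, the key in the recess is lower (scene zoom near (385,262)), and the arm is clear. I'll hand the job in.

```bash
python3 - <<'E'
from station import ctrl
print(ctrl.sign_off())
E
```

```text
the job is handed in; nothing more can be done
None
```

The switch key is pressed fully down and the job is handed in at about 15 s of the 48 s allowed; sign-off gave no verdict.

- **Slide:** With the fingers shut I touched the rail about 165 mm left of its middle. That first touch reached 16 N, and I then slid inward at about 4–6 N. The force vanished where the cameras had put the recess, about 53 mm left of the middle.
- **Press:** I pressed until the key stopped with 10.7 N on it. The fingertip was then 18.1 mm below the rail top, against 12 + 6 mm expected for fully down. I then lifted straight up and moved clear.
- **Last checks:** The before and after pictures show the light box, lino block, gouge, tin and jar unmoved, the key lower than before, and the arm touching nothing.
- **Not clear-cut:** The force readings during the key's travel showed almost no load until the stop, so the down position rests on the depth and the end force. My first move command was refused for missing keys in its rows, and nothing moved.

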